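# Set the toaster's browning wheel and start it

### The job

The toast has been coming out too pale: flick the edge of the toaster's ribbed browning wheel with a fingertip until its white line has clicked into place at the fourth dot, counting from the smallest, and only then press the big start button fully in and let it come back up. Leave the two small buttons alone, and do not lift or shove the toaster, the bread in it or the things standing around it.

Things in the scene. Friction and masses are not known exactly. Their poses are not given: they have to be found in the camera images.
- toaster: two-slot toaster loose on the worktop, black sides, steel ends, 170 (own x) x 300 (own y) x 190 mm high, 1.6 to 2.3 kg; slides if pushed sideways with more than about 6 N. Origin at the centre of its underside, own z up. Slots in its -y part; flat steel control deck, 190 mm up, at the +y end (own y +20 to +150). The bread reaches 36 mm above the deck, 60 mm or more from the wheel's mid-plane
- wheel_top (a point): topmost point of the browning thumbwheel's rim (fixed to the toaster), at own (0, +72, 204) mm. The wheel is a black ribbed disc, 54 mm diameter, 12 mm wide, axle along the toaster's y 27 mm below this point: its rim runs along the toaster's x and stands 14 mm above the deck, but only 3 mm above the fixed cheeks beside it, so it is turned by stroking the rim
- fourth_dot (a point): the fourth dot, 6 mm. Two fixed black round-topped cheeks (24 mm radius about the wheel's axle) flank the wheel, 6 mm wide on its -y side, 12 mm on its +y side. On the +y cheek five white dots, 20 degrees apart about the axle, grow from 3 mm (first, palest, on the toaster's -x side) to 7 mm (fifth, darkest, +x side); the third is at the top
- browning (a joint): wheel angle, rad. Five clicks, one per dot: -0.698, -0.349, 0, 0.349, 0.698 (first to fifth), stops at +-0.735. A white line across the rim is its index; at 0 it is on top, beside the third dot. Growing: the top of the rim moves along the toaster's +x, 9.4 mm per click. A click takes 1 to 1.5 N at the rim; past half-way it falls into the next and stays. Starts at dot 1, 2 or 3
- start_top (a point): centre of the top face of the start button at rest (fixed to the toaster), at own (-45, +122, 196) mm: the big grey round button, 24 mm diameter, 6 mm proud of the deck, in a row along the toaster's x with two small ones
- start (a joint): travel of the start button in m, 0 out, 0.004 fully in (pressed straight down, about 2 N to begin and 4.5 N fully in), springs back
- cancel (a joint): travel in m of the small middle button, 14 mm diameter, at the toaster's (+5, +122) mm, 6 mm proud of the deck: leave alone
- defrost (a joint): travel in m of the small outer button, 14 mm diameter, at the toaster's (+40, +122) mm, 6 mm proud of the deck: leave alone
- bread0: slice of bread, 21 mm thick, 108 mm wide, 120 mm high, loose in the slot on the toaster's -x side; origin at the centre of its lower edge; leave alone
- bread1: the same in the slot on the +x side; leave alone
- mug: white mug, 80 mm diameter, 95 mm high, standing on the worktop, origin at the centre of its underside; leave alone
- salt_jar: glass jar with black lid, 84 mm diameter, 110 mm high, origin at the centre of its underside; leave alone
- fish_trivet: blue fish-shaped trivet lying flat, about 300 x 120 x 12 mm, origin at the centre of its underside; leave alone

How it is judged:
By the outcome, as a careful person would: the job done as asked, in the order asked, and still so for the second after the job is handed in, with the robot touching nothing.
It also fails if it takes over 45 s, if anything falls off the work surface, if the arm or the gripper's body presses on something with over 40 N, if the wrist force passes 120 N, or if a joint passes its speed limit or range.

### The arm

A 7-joint arm with a two-finger parallel gripper is mounted at the origin on the work surface. World frame = base frame: x ahead of the robot, y to its left, z up, the work surface at z = 0. Lengths are in m, angles in rad, forces in N, time in s.
With the tool pointing down it reaches from about 0.4 to 0.85 m from the base axis. Payload 10.4 kg.
Tool frame: the origin (TCP) lies on the centre line of the jaws, within the pads' length; the fingertips stand 22 mm ahead of it and the grasp point (between the pads) lies 3 mm ahead of it; z points along the fingers, y is the direction in which the jaws open and shut (so a half turn about z gives the same grasp; the last joint's range is limited). The gripper opens to 85 mm and grips with 20 to 120 N. Pads are 22 mm wide; open, the fingers measure 114 mm over their backs; the gripper's body (76 mm by 85 mm) begins 54 mm behind the grasp point. The pads swing forward as they close: fully open they stand 13 mm farther back than shut.
Start: joints at [-1.351, 0.332, -0.065, 1.46, 0.022, 1.35, -0.088], TCP at [0.15, 0.607, 0.253] pointing down, gripper open.
Joint ranges: [-2.6, 2.6], [-0.5, 2.12], [-1.47, 1.34], [0.16, 2.42], [-1.27, 4.41], [0.06, 2.06], [-2.6, 2.6]. Speed limits (rad/s): [2.22, 2.22, 2.79, 2.79, 3.14, 3.14, 3.14].

### API

Orientations are given as a unit quaternion [x, y, z, w].
In Python, from workcell import manip gives the robot as it stands. The module is installed in compiled form; this text tells all that it offers.
- The arm moves only by the shell command python3 -m crank 'ROWS' [FORCE]. ROWS is JSON, a list of rows, each a list of 3 entries, a list of its own where there are three numbers: the opening, from -1 (shut) to 1 (fully open), then the shift along the tool's x, y, z normalised to -1 to 1, where 1 is 80 mm, then the turn, a rotation vector about the tool's x, y, z normalised to -1 to 1, where 1 is pi/4 rad. In form: [[jaw, [tx, ty, tz], [ax, ay, az]], ...]. A call has exactly 5 rows; each row shifts and turns the commanded pose from where the row before left it, along the tool's axes as they then stand; what a row does not reach is not made up. A row lasts 1/10 s, in which the tool goes at most 50 mm and 8.59 degrees, less where a joint would pass 70% of its speed; a pose out of reach is approached as far as the arm can. A call with a number of a shift or a turn outside -1 to 1 is refused whole. A call with a gripper value outside its range is refused whole. The fingers move at their own pace and stop on an object; FORCE is the grip in N (left out, the last holds). Time passes only in rows, so rows that do not move let the fingers close, or fill a call up. It gives the time, the measured TCP pose, the force and the opening at its end, in the units of the state.
- manip.get_obs(): the state, without advancing time (a new reading comes with each control period).
- manip.camera(name): name is "scene" or "top"; returns the picture (400x640x3 uint8, blue, green, red); there is no depth.
- manip.camera_info(name): a dict with "K" (3x3 intrinsics, pixels), "camera_from_world" (4x4, takes a point from world to camera coordinates). Camera axes: x right, y down, z forward; pixel columns grow to the right and rows downward; lengths in m; the calibration is good to about 2 mm. A picture is of the moment at which its call begins. camera_info takes no time and is no camera call.
- manip.hand_in(): hands the job in, once; it reports no verdict.
The state is a dict: "clock": time; "joint_pos": joint angles; "joint_velocities": joint speeds; "tau": joint torques, N m; "position": TCP position; "ee_rot": TCP orientation; "ft_force": force on the tool from outside, world axes, zero at the start; "torque": the same for the moment, N m; "grip_width": opening from 0.0 (shut) to 1.0 (fully open).
Only numpy, scipy, OpenCV 4.12 (cv2) and the standard library are available. Lean on these libraries where they do the work, as an engineer would, in place of code of your own. Each camera call takes 0.05 s, during which the arm holds its last target.

## Working session

There is one attempt and no reset: what is moved stays moved. The work goes in short steps, Python scripts to look and compute and a shell command to move; the robot and the scene stay as the last step left them, time stands still between calls to the robot, and variables do not carry over. Pictures are saved under pics/ and viewed, and the job is handed in when it is done.

```bash
mkdir -p pics; python3 - <<'E'
from workcell import manip
import cv2,numpy as np
np.set_printoptions(precision=4,suppress=True)
for n in("scene","top"):
    cv2.imwrite(f"pics/{n}0.png",manip.camera(n)); i=manip.camera_info(n); print(np.array(i["K"]),np.array(i["camera_from_world"]))
print(manip.get_obs())
E
```

```text
[[408.5507   0.     316.3299]
 [  0.     408.5507 196.3105]
 [  0.       0.       1.    ]] [[-0.5174  0.8556 -0.018   0.3552]
 [ 0.5774  0.3335 -0.7452 -0.1857]
 [-0.6316 -0.396  -0.6666  1.6199]
 [ 0.      0.      0.      1.    ]]
[[362.5082   0.     317.8261]
 [  0.     362.5082 198.3638]
 [  0.       0.       1.    ]] [[-0.0255 -0.9997  0.0054 -0.0231]
 [-0.9962  0.025  -0.0832  0.5721]
 [ 0.0831 -0.0075 -0.9965  1.0983]
 [ 0.      0.      0.      1.    ]]
{'clock': 0.1, 'joint_pos': array([-1.3506,  0.3328, -0.0647,  1.4608,  0.0216,  1.3499, -0.0885]), 'joint_velocities': array([-0.0005, -0.0031, -0.0006, -0.0016, -0.0008,  0.0024,  0.001 ]), 'tau': array([  0.0022, -62.6742,   0.0496, -39.2431,   0.0164,   0.0069,
        -0.    ]), 'position': array([0.1502, 0.6064, 0.2526]), 'ee_rot': array([ 0.1211,  0.9926, -0.0006, -0.0001]), 'ft_force': array([-0.1473,  0.1525, -0.0171]), 'torque': array([-0.0335,  0.0214, -0.0441]), 'grip_width': 1.003146206131163}
```

View pics/scene0.png

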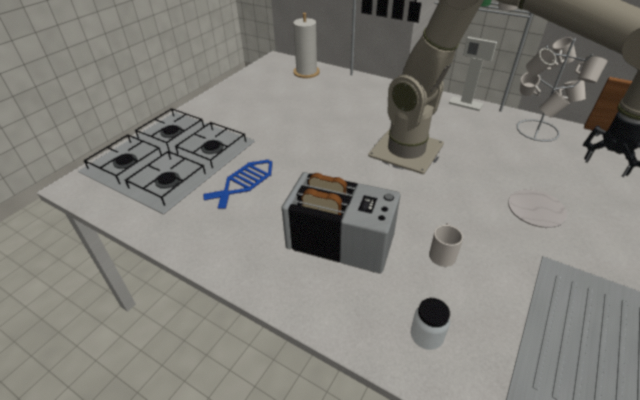

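View pics/top0.png

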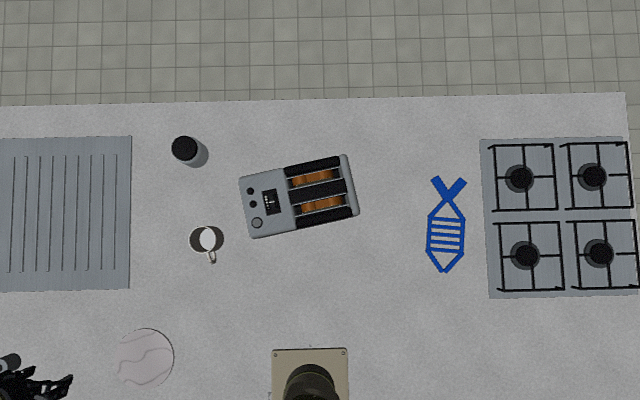

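The scene view shows the toaster around (340,220). In the top view its deck is at (265,205), with the start button near (257,223), the wheel near (271,202), the mug at (207,240) and the jar at (185,150). I'll enlarge the deck next.

```bash
python3 - <<'E'
import cv2,numpy as np
t=cv2.imread("pics/top0.png")[150:245,230:365]; s=cv2.imread("pics/scene0.png")[170:235,340:410]
cv2.imwrite("pics/topz.png",cv2.resize(t,None,fx=5.9,fy=5.9,interpolation=cv2.INTER_CUBIC))
cv2.imwrite("pics/scz.png",cv2.resize(s,None,fx=9,fy=9,interpolation=cv2.INTER_CUBIC))
E
```

```text
(no output)
```

View pics/topz.png

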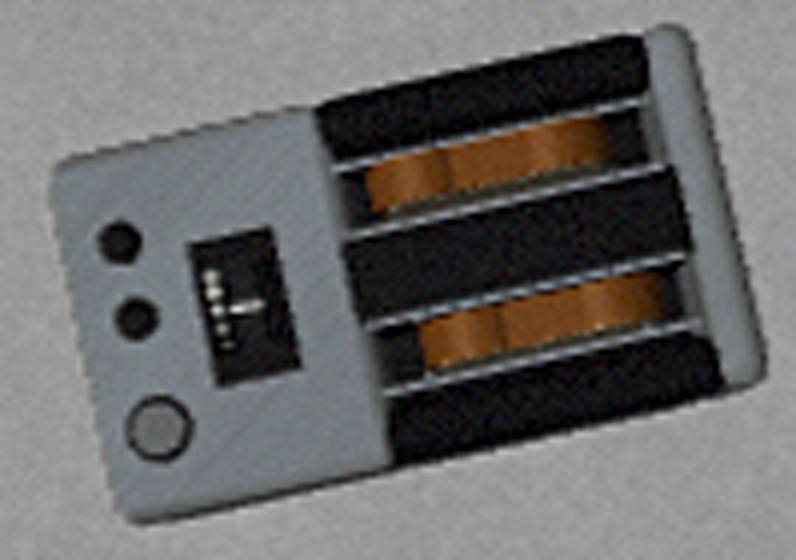

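View pics/scz.png

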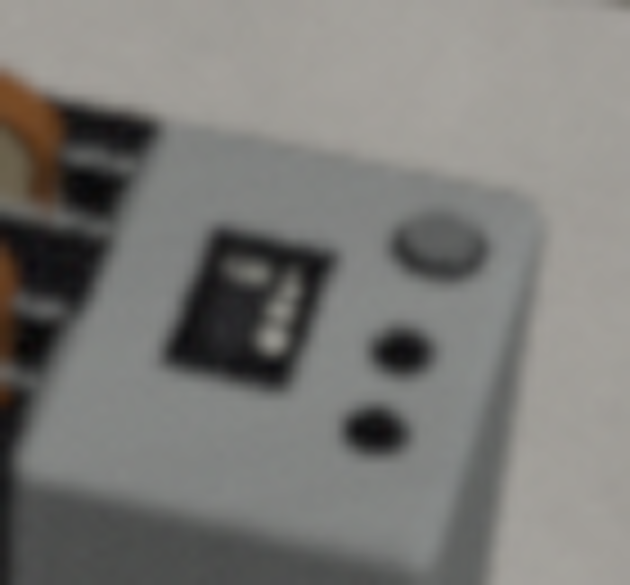

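```bash
cat > h.py <<'E'
from workcell import manip
import cv2,numpy as np
from scipy.optimize import least_squares
np.set_printoptions(precision=4,suppress=True)
def cam(n):
    i=manip.camera_info(n); return np.array(i["K"]),np.array(i["camera_from_world"])
def proj(n,P):
    K,T=cam(n); p=np.c_[P,np.ones(len(P))]@T.T; q=p[:,:3]@K.T; return q[:,:2]/q[:,2:]
def ray(n,uv,z):
    K,T=cam(n); R,t=T[:3,:3],T[:3,3]; c=-R.T@t; d=R.T@np.linalg.inv(K)@np.array([*uv,1]); return c+d*(z-c[2])/d[2]
def world(p,L):
    c,s=np.cos(p[2]),np.sin(p[2]); L=np.asarray(L)
    return np.c_[p[0]+c*L[:,0]-s*L[:,1],p[1]+s*L[:,0]+c*L[:,1],L[:,2]]
def dial(a): # index line point at rim for wheel angle a, y offset
    return lambda y,r:[r*np.sin(a),y,.177+r*np.cos(a)]
E
cat > m.py <<'E'
from h import *
z=lambda u,v:((u+.5)/5.9-.5+230,(v+.5)/5.9-.5+150)
s=lambda u,v:((u+.5)/9-.5+340,(v+.5)/9-.5+170)
L=np.array([[-.045,.122,.196],[.005,.122,.196],[.040,.122,.196]])
T=np.array([z(159,429),z(136,317),z(120,241)]);S=np.array([s(439,242),s(403,350),s(377,430)])
for n,o in(("top",T),("scene",S)):
    W=[ray(n,q,.196) for q in o]; print(n,np.array(W)[:,:2])
def f(p,ns):
    r=[]
    if 't' in ns:r.append(proj("top",world(p,L))-T)
    if 's' in ns:r.append(proj("scene",world(p,L))-S)
    return np.concatenate(r).ravel()
for ns in('t','s','ts'):
    r=least_squares(f,[.55,.1,0.2],args=(ns,)); print(ns,r.x,r.fun)
p=r.x
np.save("p.npy",p)
img=cv2.imread("pics/top0.png")
def zz(q):return (q-[230,150]+.5)*5.9-.5
def sz(q):return (q-[340,170]+.5)*9-.5
for k in range(5):
    a=np.radians(-40+20*k); D=world(p,[[.024*np.sin(a),.072+.012,.177+.024*np.cos(a)]]); I=world(p,[[.027*np.sin(a),.072,.177+.027*np.cos(a)]])
    print(k+1,"dot",zz(proj("top",D)),sz(proj("scene",D)),"line",zz(proj("top",I)),sz(proj("scene",I)))
c=world(p,[[.085,.15,.19],[-.085,.15,.19],[.085,-.15,.19],[-.085,-.15,.19]]); print("corners",zz(proj("top",c)))
E
python3 m.py
```

```text
top [[0.4985 0.1248]
 [0.5483 0.1344]
 [0.5823 0.1411]]
scene [[0.5033 0.1245]
 [0.5527 0.1347]
 [0.5872 0.142 ]]
t [0.5664 0.0137 0.1925] [-0.0187 -0.1362  0.0012  0.1315  0.0176  0.0059]
s [0.5725 0.0143 0.2046] [-0.0318  0.0945  0.0274  0.0017  0.0034 -0.086 ]
ts [0.5686 0.0137 0.1981] [ 0.121  -0.7473  0.0347 -0.4508 -0.0227 -0.5565  0.4083 -0.6006  0.3704
 -0.7649  0.2754 -0.9076]
1 dot [[230.0195 340.3475]] [[297.5655 272.9909]] line [[256.8253 338.2855]] [[261.0594 254.825 ]]
2 dot [[225.3418 323.8653]] [[292.762  278.0544]] line [[251.663  319.6828]] [[255.3757 260.3671]]
3 dot [[220.9846 305.5316]] [[286.4239 292.0204]] line [[246.7717 298.9941]] [[247.9973 275.9412]]
4 dot [[217.5123 287.7144]] [[279.321 313.29 ]] line [[242.7907 278.9142]] [[239.8228 299.7784]]
5 dot [[215.3659 272.7015]] [[272.3471 339.249 ]] line [[240.2294 262.0412]] [[231.8876 328.9432]]
corners [[ 40.3921 155.5658]
 [118.7668 527.2967]
 [691.3184  10.0773]
 [778.3935 376.9548]]
```

```bash
python3 - <<'E'
import cv2,numpy as np
t=cv2.imread("pics/top0.png")[186:218,258:284]; s=cv2.imread("pics/scene0.png")[192:216,355:380]
a=cv2.resize(t,(390,480),interpolation=cv2.INTER_NEAREST);b=cv2.resize(s,(400,384),interpolation=cv2.INTER_NEAREST)
o=np.zeros((480,800,3),np.uint8);o[:,:390]=a;o[:384,400:]=b;cv2.imwrite("pics/zz.png",o)
print(cv2.cvtColor(t,6)[10:24,4:16]);
print(cv2.cvtColor(s,6)[4:18,8:20])
E
```

```text
[[ 87  17  69 164 129  51  21  30  29  24  32  15]
 [100  31  63 154 116  35  22  32  31  36  30  22]
 [ 96  33   0 118 111  39   0  23  34  37  27  15]
 [115  56  27 168 201 116   1  25  26  26  30  25]
 [136  72   0 117 110  46   5  26  40  42  48  63]
 [130  87  15   0  76  55   9  60 100 123 125 166]
 [134 100  38  44 192 157  56 184 216 154 120  97]
 [130 105  46   2  91  75  23   2  16  19  26  34]
 [131 142  75   2  18  45  23  14  25  39  34  31]
 [124 134  81  15  47 140  87  10  25  31  25  30]
 [124 131 102  32  31  87  54   5  30  26  28  37]
 [124 128 101  42   1   4  23   7  15  17  37  25]
 [130 128 119  61   5  37  85  54   6  22  27  27]
 [122 128 137  83   2   5  14   1  14  26  31  21]]
[[ 71  40  38  48  57  64  74  87 100 111 112 117]
 [ 54  29  30  34  33  32  35  45  55  65  71  79]
 [ 42  35  52  55  53  49  40  30  27  31  34  39]
 [ 33  48  75  84  90  90  73  44  37  47  38  25]
 [ 28  41  68  92 107 114  94  58  60  76  51  23]
 [ 22  32  45  63  74  82  73  60  84  98  62  31]
 [ 26  31  36  39  42  44  51  70 104 113  70  37]
 [ 27  36  38  40  36  41  60  95 110  95  51  41]
 [ 31  35  39  39  39  42  79 120 130  95  49  56]
 [ 33  39  38  41  40  48  78 107 110  77  44  71]
 [ 34  44  40  40  42  65 102 118  99  57  45  86]
 [ 33  41  39  40  45  80 127 144 115  63  56  98]
 [ 31  34  36  34  36  68 111 129 101  59  75 113]
 [ 27  31  30  27  26  37  62  73  56  56  94 124]]
```

View pics/zz.png

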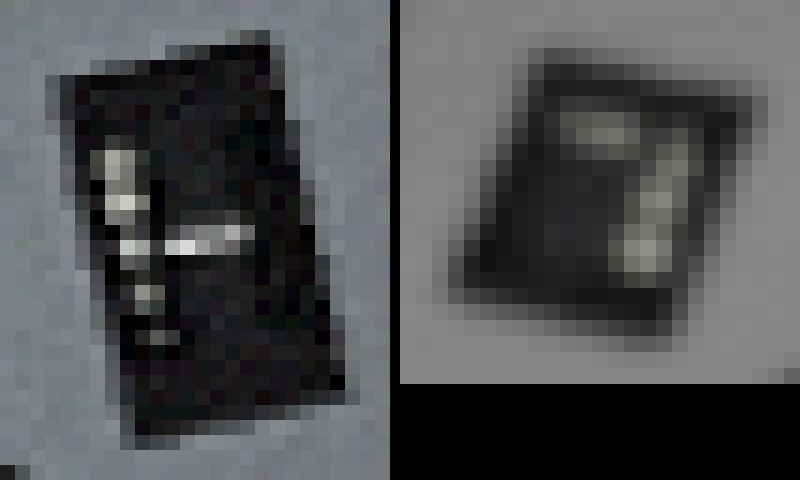

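The dots run from (273,208) up to (265,196) in the top view, and the index line lies beside the third dot. In the scene view, the line is also at the third dot, once shifted along the toaster's y. So it needs one click towards +x. I'll close the jaws, rise and move towards the wheel.

```bash

python3 -m crank '[[-1,[0,0,-0.6],[0,0,0]],[-1,[-0.3,-0.25,-0.1],[0,0,0]],[-1,[-0.45,-0.36,0],[0,0,0]],[-1,[-0.45,-0.36,0],[0,0,0]],[-1,[-0.45,-0.36,0],[0,0,0]]]' 20
python3 -m crank '[[-1,[-0.45,-0.36,0],[0,0,0]],[-1,[-0.45,-0.36,0],[0,0,0]],[-1,[-0.45,-0.36,0],[0,0,0]],[-1,[-0.45,-0.36,0],[0,0,0]],[-1,[-0.45,-0.36,0],[0,0,0]]]'
python3 -m crank '[[-1,[0,0,0],[0,0,-0.187]],[-1,[0,0,0],[0,0,-0.187]],[-1,[0,0,0],[0,0,-0.187]],[-1,[0,0,0],[0,0,0]],[-1,[0,0,0],[0,0,0]]]'
cat > w.py <<'E'
from h import *
from scipy.spatial.transform import Rotation as R
import sys
p=np.load("p.npy"); o=manip.get_obs(); M=R.from_quat(o["ee_rot"])
W=world(p,[[float(sys.argv[1]),float(sys.argv[2]),.204]])[0]
d=W-o["position"]
Mt=M.as_matrix()
lp=np.array(o["position"])-[p[0],p[1],0]; c,s=np.cos(p[2]),np.sin(p[2])
tip=np.array(o["position"])+.022*Mt[:,2]; lt=tip-[p[0],p[1],0]
print("clock",o["clock"],"pos",o["position"],"tip own mm",1e3*np.array([c*lt[0]+s*lt[1],-s*lt[0]+c*lt[1],lt[2]]))
print("tool norm shift to target",(Mt.T@d/.08)[:2],"yaw err own deg",np.degrees(np.arctan2(Mt[1,0],Mt[0,0])-p[2]),"zaxis",Mt[:,2],"F",o["ft_force"],"grip",o["grip_width"])
t=np.array([c,s,0]); print("own +x in tool",Mt.T@t,"own F",c*o["ft_force"][0]+s*o["ft_force"][1])
E
python3 w.py 0 .072
```

```text
clock: 0.6
position: [0.2536, 0.47, 0.309]
ee_rot: [0.121, 0.993, -0.0, -0.0]
ft_force: [1.0, 0.0, -0.5]
grip_width: 0.148
clock: 1.1
position: [0.3936, 0.2868, 0.3092]
ee_rot: [0.121, 0.993, 0.0, -0.0]
ft_force: [0.5, 1.2, -0.1]
grip_width: -0.006
clock: 1.6
position: [0.3928, 0.2886, 0.3091]
ee_rot: [-0.097, 0.995, -0.0, -0.0]
ft_force: [-0.5, -0.3, -0.4]
grip_width: 0.001
clock 1.6 pos [0.3928 0.2886 0.3091] tip own mm [-118.2617  304.0995  287.0955]
tool norm shift to target [-1.4921 -2.8941] yaw err own deg -180.2675689096372 zaxis [-0.0003 -0.0002 -1.    ] F [-0.4506 -0.282  -0.4083] grip 0.0007658460947345883
own +x in tool [-1.      0.0047 -0.0003] own F -0.49730729938228757
```

```bash

python3 -m crank '[[-1,[-0.2,-0.4,0],[0,0,0]],[-1,[-0.23,-0.48,0],[0,0,0]],[-1,[-0.23,-0.48,0],[0,0,0]],[-1,[-0.23,-0.48,0],[0,0,0]],[-1,[-0.23,-0.48,0],[0,0,0]]]'
python3 -m crank '[[-1,[-0.23,-0.48,0],[0,0,0]],[-1,[-0.08,-0.094,0.2],[0,0,0]],[-1,[0,0,0.2],[0,0,0]],[-1,[0,0,0.2],[0,0,0]],[-1,[0,0,0],[0,0,0]]]'
python3 w.py -.005 .072
python3 - <<'E'
from h import *
for n in("scene","top"):
    i=manip.camera(n); c=i[150:240,340-40:340+95] if n=="scene" else i[150:245,230:365]
    cv2.imwrite(f"pics/{n}1.png",cv2.resize(c,None,fx=5.9,fy=5.9,interpolation=cv2.INTER_CUBIC))
E
```

```text
clock: 2.1
position: [0.5179, 0.1229, 0.3094]
ee_rot: [-0.097, 0.995, 0.0, 0.0]
ft_force: [0.1, -0.5, -0.1]
grip_width: -0.001
clock: 2.6
position: [0.5495, 0.084, 0.2591]
ee_rot: [-0.097, 0.995, -0.0, -0.002]
ft_force: [-0.3, 0.4, 0.0]
grip_width: -0.002
clock 2.6 pos [0.5495 0.084  0.2591] tip own mm [ -4.9246  72.6589 237.1182]
tool norm shift to target [-0.0007 -0.008 ] yaw err own deg -180.2128080000922 zaxis [-0.0036 -0.0012 -1.    ] F [-0.2997  0.4116  0.0142] grip -0.0018919593033695625
own +x in tool [-1.      0.0037 -0.0038] own F -0.21278791601569133
```

View pics/scene1.png

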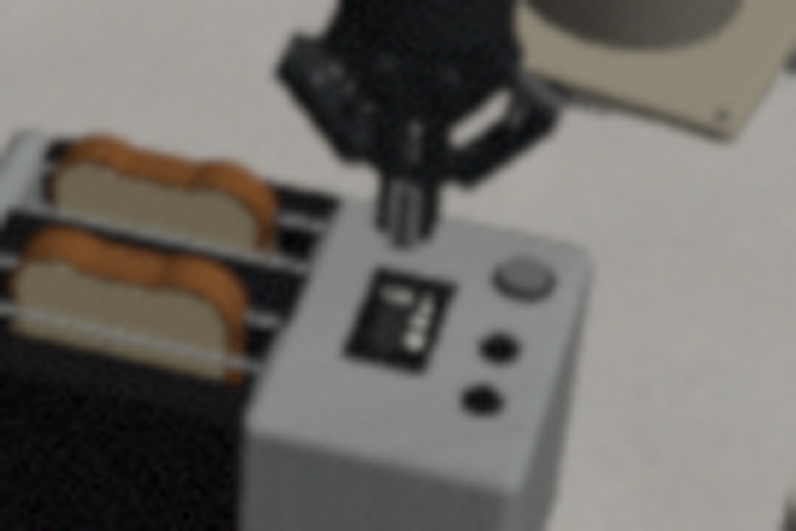

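View pics/top1.png

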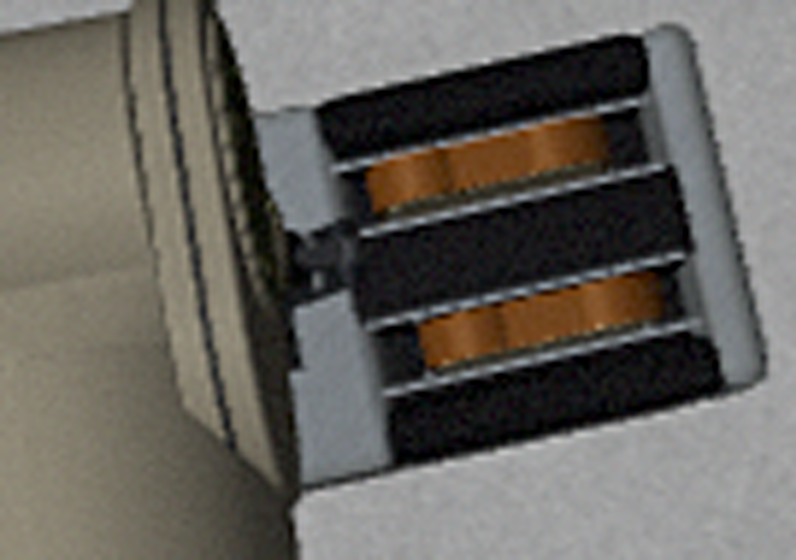

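The scene picture shows the shut fingertips at (405,243), above the wheel at (400,320), and clear of the bread and buttons. Descending.

```bash

python3 -m crank '[[-1,[0,0,0.15],[0,0,0]],[-1,[0,0,0.12],[0,0,0]],[-1,[0,0,0.06],[0,0,0]],[-1,[0,0,0.02],[0,0,0]],[-1,[0,0,0],[0,0,0]]]'
python3 w.py -.005 .072
python3 -m crank '[[-1,[0,0,0.01],[0,0,0]],[-1,[0,0,0.01],[0,0,0]],[-1,[0,0,0],[0,0,0]],[-1,[0,0,0],[0,0,0]],[-1,[0,0,0],[0,0,0]]]'
```

```text
clock: 3.2
position: [0.5505, 0.0841, 0.2331]
ee_rot: [-0.099, 0.995, -0.0, -0.0]
ft_force: [-0.7, -0.4, 0.1]
grip_width: -0.004
clock 3.2 pos [0.5505 0.0841 0.2331] tip own mm [ -3.8842  72.553  211.1292]
tool norm shift to target [ 0.0139 -0.0069] yaw err own deg -180.02710719030785 zaxis [-0.0003 -0.0001 -1.    ] F [-0.6973 -0.4193  0.0916] grip -0.0038971109000382506
own +x in tool [-1.      0.0005 -0.0003] own F -0.7662172286967591
clock: 3.7
position: [0.5506, 0.0841, 0.2318]
ee_rot: [-0.099, 0.995, 0.0, 0.0]
ft_force: [1.3, 0.1, -0.5]
grip_width: -0.0
```

```bash

python3 -m crank '[[-1,[0,0,0.015],[0,0,0]],[-1,[0,0,0.015],[0,0,0]],[-1,[0,0,0.015],[0,0,0]],[-1,[0,0,0],[0,0,0]],[-1,[0,0,0],[0,0,0]]]'
python3 -m crank '[[-1,[0,0,0.01],[0,0,0]],[-1,[0,0,0],[0,0,0]],[-1,[0,0,0],[0,0,0]],[-1,[0,0,0],[0,0,0]],[-1,[0,0,0],[0,0,0]]]'
python3 w.py 0 .072
```

```text
clock: 4.2
position: [0.5505, 0.0841, 0.2281]
ee_rot: [-0.099, 0.995, 0.0, -0.0]
ft_force: [0.3, 0.6, -0.4]
grip_width: -0.0
clock: 4.7
position: [0.5506, 0.0841, 0.2273]
ee_rot: [-0.099, 0.995, 0.0, -0.0]
ft_force: [-0.7, -0.5, -0.3]
grip_width: 0.0
clock 4.7 pos [0.5506 0.0841 0.2273] tip own mm [ -3.8277  72.5862 205.3007]
tool norm shift to target [-0.0478 -0.0073] yaw err own deg -180.02054246747602 zaxis [-0.      0.0001 -1.    ] F [-0.6653 -0.4959 -0.3462] grip 1.057016047180341e-05
own +x in tool [-1.      0.0004  0.    ] own F -0.7499179802139075
```

```bash

for k in 1; do python3 -m crank '[[-1,[0,0,0.01],[0,0,0]],[-1,[0,0,0],[0,0,0]],[-1,[0,0,0],[0,0,0]],[-1,[0,0,0],[0,0,0]],[-1,[0,0,0],[0,0,0]]]'; done
python3 -m crank '[[-1,[0,0,0.008],[0,0,0]],[-1,[0,0,0],[0,0,0]],[-1,[0,0,0],[0,0,0]],[-1,[0,0,0],[0,0,0]],[-1,[0,0,0],[0,0,0]]]'
```

```text
clock: 5.2
position: [0.5506, 0.0841, 0.2265]
ee_rot: [-0.099, 0.995, 0.0, 0.0]
ft_force: [-0.2, 0.2, -0.3]
grip_width: -0.002
clock: 5.7
position: [0.5508, 0.0841, 0.2261]
ee_rot: [-0.099, 0.995, 0.0, 0.0]
ft_force: [0.8, 0.1, 3.1]
grip_width: 0.002
```

```bash

python3 -m crank '[[-1,[0,0,0.003],[0,0,0]],[-1,[-0.02,0,0],[0,0,0]],[-1,[-0.02,0,0],[0,0,0]],[-1,[-0.02,0,0],[0,0,0]],[-1,[-0.02,0,0],[0,0,0]]]'
python3 w.py 0 .072
python3 - <<'E'
from h import *
i=manip.camera("scene")[170:235,340:410]
cv2.imwrite("pics/scene2.png",cv2.resize(i,None,fx=9,fy=9,interpolation=cv2.INTER_CUBIC))
E
```

```text
clock: 6.2
position: [0.5568, 0.0853, 0.226]
ee_rot: [-0.099, 0.995, 0.0, -0.0]
ft_force: [-0.1, -0.3, 5.4]
grip_width: -0.001
clock 6.2 pos [0.5568 0.0853 0.226 ] tip own mm [  2.5342  72.5119 203.9912]
tool norm shift to target [ 0.0317 -0.0064] yaw err own deg -180.02464930833997 zaxis [-0.0001  0.0002 -1.    ] F [-0.0718 -0.2984  5.4368] grip -0.001181957927440301
own +x in tool [-1.      0.0004 -0.0001] own F -0.12910644304235122
```

View pics/scene2.png

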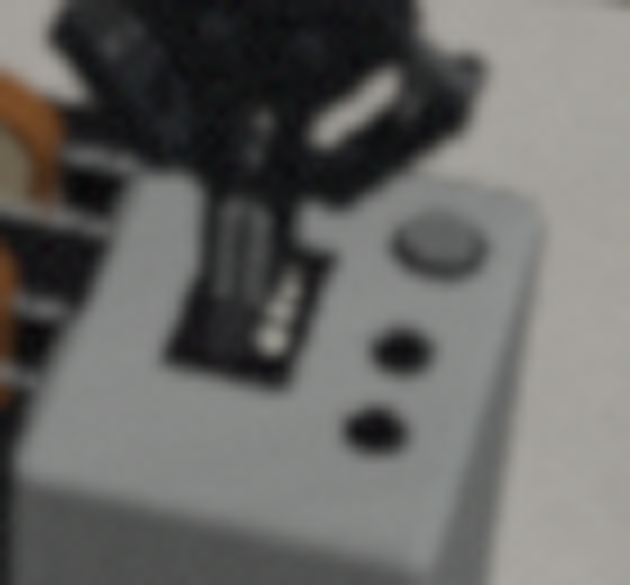

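The fingertip hides the line after a 6.4 mm stroke under about 5 N. I'll lift to check.

```bash

python3 -m crank '[[-1,[0,0,-0.1],[0,0,0]],[-1,[0,0,-0.3],[0,0,0]],[-1,[0.1,0,-0.2],[0,0,0]],[-1,[0,0,0],[0,0,0]],[-1,[0,0,0],[0,0,0]]]'
python3 - <<'E'
from h import *
i=manip.camera("scene")[170:235,340:410]
cv2.imwrite("pics/scene3.png",cv2.resize(i,None,fx=9,fy=9,interpolation=cv2.INTER_CUBIC))
E
```

```text
clock: 6.75
position: [0.5487, 0.0838, 0.2737]
ee_rot: [-0.099, 0.995, 0.0, 0.0]
ft_force: [-0.3, -0.9, -0.8]
grip_width: -0.003
```

View pics/scene3.png

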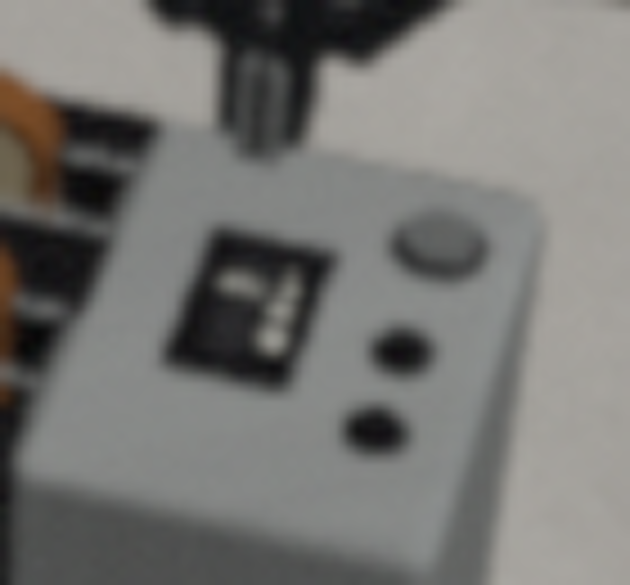

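```bash

python3 -m crank '[[-1,[0,0.3,-0.3],[0,0,0]],[-1,[0,0.55,0],[0,0,0]],[-1,[0,0.55,0],[0,0,0]],[-1,[0,0.55,0],[0,0,0]],[-1,[0,0.5,0],[0,0,0]]]'
python3 - <<'E'
from h import *
t=manip.camera("top");s=manip.camera("scene");cv2.imwrite("pics/top4.png",t);cv2.imwrite("pics/scene4.png",s)
o=np.zeros((480,800,3),np.uint8)
o[:,:390]=cv2.resize(t[186:218,258:284],(390,480),interpolation=cv2.INTER_NEAREST);o[:384,400:]=cv2.resize(s[192:216,355:380],(400,384),interpolation=cv2.INTER_NEAREST);cv2.imwrite("pics/zz4.png",o)
for n in(0,4):
    g=cv2.imread(f"pics/scene{n}.png",0)[192:216,355:380]; print(g[4:18,5:20])
E
```

```text
clock: 7.3
position: [0.5093, 0.278, 0.2966]
ee_rot: [-0.099, 0.995, -0.0, -0.001]
ft_force: [0.9, -0.8, -0.4]
grip_width: 0.004
[[127 124 108  71  39  38  47  56  64  74  86  99 111 112 117]
 [127 120  95  54  28  30  33  33  31  34  44  54  64  70  79]
 [127 116  82  42  35  51  54  52  48  39  30  27  31  34  39]
 [124 108  67  33  47  74  83  90  89  73  43  36  46  37  24]
 [120  93  50  28  41  68  91 107 113  94  57  60  75  50  22]
 [110  72  33  21  32  44  62  74  81  73  59  83  98  61  31]
 [ 94  52  26  25  30  36  38  41  44  51  70 103 113  69  37]
 [ 76  36  22  26  36  38  39  35  41  60  95 110  94  51  41]
 [ 65  27  24  30  34  38  38  39  41  78 120 129  94  49  55]
 [ 50  20  27  32  39  38  41  39  47  77 106 109  76  44  71]
 [ 31  21  27  33  43  40  40  41  65 101 117  98  56  45  85]
 [ 17  20  25  33  41  39  39  45  79 126 143 114  62  56  97]
 [ 19  22  23  30  34  36  34  36  67 110 128 100  58  74 113]
 [ 27  25  24  27  31  30  27  26  36  61  72  56  56  93 124]]
[[132 129 113  74  42  38  49  57  65  77  88 104 115 117 120]
 [133 125 100  54  25  24  28  30  33  38  48  57  68  72  82]
 [132 120  84  40  21  23  28  33  33  32  29  28  29  32  42]
 [129 112  70  33  32  47  50  47  39  36  31  38  51  39  25]
 [125  96  54  38  66  91  95  85  67  51  40  59  76  52  29]
 [114  74  37  47  86 117 121 116  96  72  59  86 101  64  30]
 [ 98  54  26  33  59  83  92 100  97  79  79 108 116  69  37]
 [ 79  36  25  31  34  46  52  59  65  74 100 115  96  53  45]
 [ 67  24  23  29  37  42  44  41  44  81 124 135 100  49  59]
 [ 52  23  24  31  40  42  41  38  47  78 111 115  79  47  76]
 [ 38  25  27  35  42  42  42  45  69 106 122 103  59  47  89]
 [ 24  23  22  32  42  44  41  48  83 131 147 120  66  57 101]
 [ 22  24  24  32  35  38  37  37  70 115 133 103  61  78 117]
 [ 27  22  23  27  28  31  30  29  39  63  77  59  60  98 128]]
```

View pics/zz4.png

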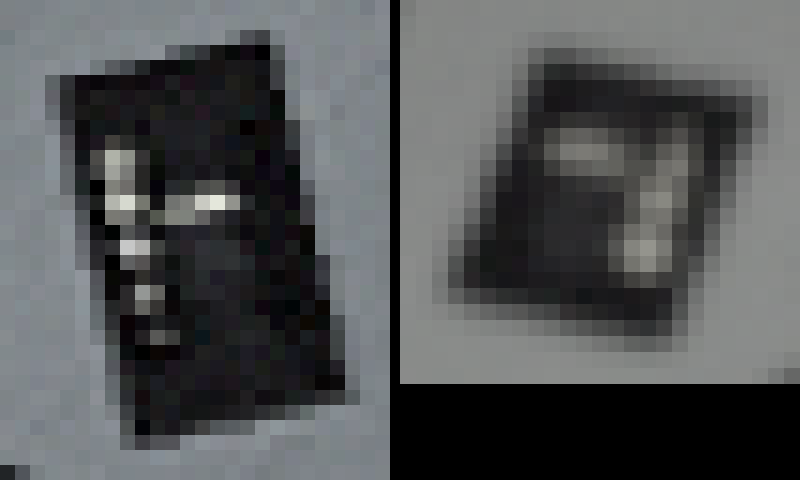

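The line has moved towards the fourth dot but may not be fully there, so I'll quantify it with sub-pixel centroids.

```bash
cat > c.py <<'E'
from h import *
import sys
p=np.load("p.npy")
def cen(d,box):
    x0,x1,y0,y1=box; d=np.clip(d[y0:y1,x0:x1],0,None); d[d<18]=0
    Y,X=np.mgrid[y0:y1,x0:x1]; return np.array([(d*X).sum(),(d*Y).sum()])/d.sum()
def go(a,b):
  for n in("top","scene"):
    A=cv2.imread(f"pics/{n}{a}.png",0).astype(float);B=cv2.imread(f"pics/{n}{b}.png",0).astype(float)
    box=(269,277,194,206) if n=="top" else (358,370,195,210)
    ca,cb=cen(A-B,box),cen(B-A,box)
    print(n,"old",ca,"new",cb)
    for deg in(-20,-10,0,10,20,30):
        r=np.radians(deg); print(deg,proj(n,world(p,[[.027*np.sin(r),.072,.177+.027*np.cos(r)]]))[0],end=' ')
    print()
go(*sys.argv[1:])
E
python3 c.py 0 4
python3 - <<'E'
import sys; sys.path.insert(0,'.')
from h import *
p=np.load("p.npy")
# pose drift: phase correlation of the deck before/after
for n,b in(("top",(235,300,165,240)),("scene",(345,400,205,260))):
    A,B=[cv2.imread(f"pics/{n}{k}.png",0)[b[2]:b[3],b[0]:b[1]].astype(np.float32) for k in(0,4)]
    print(n,cv2.phaseCorrelate(A,B,cv2.createHanningWindow(A.shape[::-1],cv2.CV_32F)))
E
```

```text
top old [271.3502 201.5285] new [271.1106 199.315 ]
-20 [272.2395 203.7683] -10 [271.8121 202.0311] 0 [271.4105 200.2617] 10 [271.0477 198.5184] 20 [270.7357 196.8583] 30 [270.4844 195.3356] 
scene old [367.2326 199.1016] new [365.8806 201.5129]
-20 [367.9306 198.4852] -10 [367.5385 199.22  ] 0 [367.1108 200.2157] 10 [366.6607 201.4429] 20 [366.2025 202.8643] 30 [365.751 204.435] 
top ((-0.18299342196458923, 0.24418850810535275), 0.9920559699447067)
scene ((0.04066873973798124, -0.03156420991485476), 0.9112422778871324)
```

View pics/top4.png

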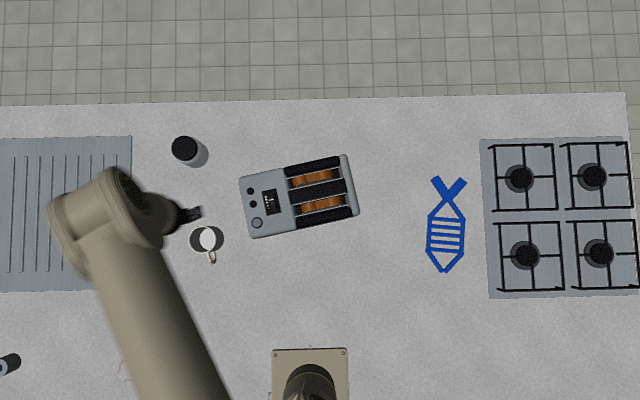

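The toaster itself hasn't moved (shifts of about 0.2 px or less). The line turned about 13°, matching the 6.4 mm stroke, so it sits near the half-way point and hasn't clicked in. I'll go back for a second stroke of about 4 mm.

```bash

python3 -m crank '[[-1,[0,-0.45,0],[0,0,0]],[-1,[0,-0.55,0],[0,0,0]],[-1,[0,-0.55,0],[0,0,0]],[-1,[0,-0.55,0],[0,0,0]],[-1,[0,-0.35,0.2],[0,0,0]]]'
python3 -m crank '[[-1,[0,0,0.3],[0,0,0]],[-1,[0,0,0.2],[0,0,0]],[-1,[0,0,0],[0,0,0]],[-1,[0,0,0],[0,0,0]],[-1,[0,0,0],[0,0,0]]]'
python3 w.py -.002 .072
```

```text
clock: 7.9
position: [0.5499, 0.0795, 0.2825]
ee_rot: [-0.097, 0.995, -0.0, 0.001]
ft_force: [1.1, -0.5, -0.3]
grip_width: -0.002
clock: 8.4
position: [0.5494, 0.0839, 0.2425]
ee_rot: [-0.099, 0.995, 0.0, 0.001]
ft_force: [0.4, -0.3, -0.4]
grip_width: 0.001
clock 8.4 pos [0.5494 0.0839 0.2425] tip own mm [ -5.0298  72.5822 220.4519]
tool norm shift to target [-0.0377 -0.0073] yaw err own deg -180.00823604412284 zaxis [ 0.001   0.0003 -1.    ] F [ 0.4265 -0.2888 -0.401 ] grip 0.0009876177106640266
own +x in tool [-1.      0.0001  0.0011] own F 0.36132683718699354
```

```bash

python3 -m crank '[[-1,[-0.037,0,0.1],[0,0,0]],[-1,[0,0,0.075],[0,0,0]],[-1,[0,0,0],[0,0,0]],[-1,[0,0,0],[0,0,0]],[-1,[0,0,0],[0,0,0]]]'
python3 w.py 0 .072 | head -1
python3 -m crank '[[-1,[0,0,0.01],[0,0,0]],[-1,[0,0,0.01],[0,0,0]],[-1,[0,0,0],[0,0,0]],[-1,[0,0,0],[0,0,0]],[-1,[0,0,0],[0,0,0]]]'
python3 w.py 0 .072 | head -1
```

```text
clock: 8.9
position: [0.552, 0.0844, 0.2278]
ee_rot: [-0.099, 0.995, 0.0, 0.0]
ft_force: [-0.5, -0.1, 0.2]
grip_width: 0.0
clock 8.9 pos [0.552  0.0844 0.2278] tip own mm [ -2.3923  72.5488 205.758 ]
clock: 9.4
position: [0.552, 0.0844, 0.2262]
ee_rot: [-0.099, 0.995, 0.0, 0.0]
ft_force: [0.6, 0.4, 2.4]
grip_width: -0.0
clock 9.4 pos [0.552  0.0844 0.2262] tip own mm [ -2.3622  72.5526 204.1527]
```

```bash

python3 -m crank '[[-1,[0,0,0.004],[0,0,0]],[-1,[-0.017,0,0],[0,0,0]],[-1,[-0.017,0,0],[0,0,0]],[-1,[-0.017,0,0],[0,0,0]],[-1,[0,0,0],[0,0,0]]]'
python3 w.py 0 .072
python3 -m crank '[[-1,[0,0,-0.1],[0,0,0]],[-1,[0,0,-0.3],[0,0,0]],[-1,[0,0.3,-0.3],[0,0,0]],[-1,[0,0.5,-0.2],[0,0,0]],[-1,[0,0.55,0],[0,0,0]]]'
python3 -m crank '[[-1,[0,0.55,0],[0,0,0]],[-1,[0,0.4,0],[0,0,0]],[-1,[0,0,0],[0,0,0]],[-1,[0,0,0],[0,0,0]],[-1,[0,0,0],[0,0,0]]]'
python3 - <<'E'
from h import *
t=manip.camera("top");s=manip.camera("scene");cv2.imwrite("pics/top5.png",t);cv2.imwrite("pics/scene5.png",s)
o=np.zeros((480,800,3),np.uint8)
o[:,:390]=cv2.resize(t[186:218,258:284],(390,480),interpolation=cv2.INTER_NEAREST);o[:384,400:]=cv2.resize(s[192:216,355:380],(400,384),interpolation=cv2.INTER_NEAREST);cv2.imwrite("pics/zz5.png",o)
E
python3 c.py 0 5
```

```text
clock: 9.9
position: [0.5566, 0.0853, 0.2261]
ee_rot: [-0.099, 0.995, 0.0, 0.001]
ft_force: [1.4, 0.3, 4.4]
grip_width: -0.001
clock 9.9 pos [0.5566 0.0853 0.2261] tip own mm [  2.3468  72.5622 204.0505]
tool norm shift to target [ 0.0293 -0.007 ] yaw err own deg -180.0159385723529 zaxis [ 0.0014  0.0003 -1.    ] F [1.4185 0.3123 4.3688] grip -0.0011612679639963473
own +x in tool [-1.      0.0003  0.0014] own F 1.4522234868947044
clock: 10.4
position: [0.5353, 0.1914, 0.3005]
ee_rot: [-0.097, 0.995, 0.001, 0.002]
ft_force: [0.8, 0.8, -0.5]
grip_width: -0.008
clock: 10.9
position: [0.5202, 0.2642, 0.2978]
ee_rot: [-0.098, 0.995, -0.0, -0.0]
ft_force: [0.9, -0.2, -0.3]
grip_width: -0.003
top old [271.4191 201.5714] new [271.0166 198.0886]
-20 [272.2395 203.7683] -10 [271.8121 202.0311] 0 [271.4105 200.2617] 10 [271.0477 198.5184] 20 [270.7357 196.8583] 30 [270.4844 195.3356] 
scene old [367.0607 199.4852] new [365.7288 202.638 ]
-20 [367.9306 198.4852] -10 [367.5385 199.22  ] 0 [367.1108 200.2157] 10 [366.6607 201.4429] 20 [366.2025 202.8643] 30 [365.751 204.435]
```

View pics/zz5.png

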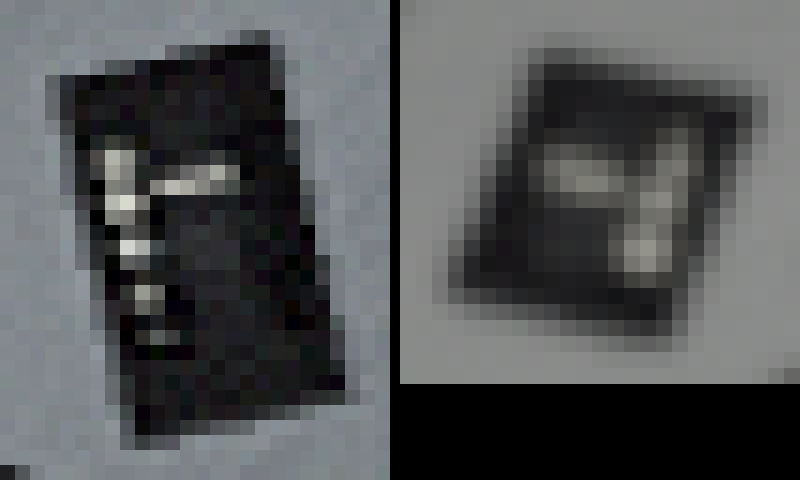

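After the second stroke the line has moved 3.5 px in the top view, which is 20.0°, or exactly one click. It now points to the fourth dot in both views. Next I'll move above the start button.

```bash
python3 w.py -.045 .122
```

```text
clock 11.0 pos [0.5203 0.2641 0.2979] tip own mm [  1.8939 254.9913 275.883 ]
tool norm shift to target [ 0.582  -1.6637] yaw err own deg -180.1465762733854 zaxis [ 0.0002 -0.0002 -1.    ] F [0.5012 0.2667 0.7768] grip -0.0006034210436285456
own +x in tool [-1.      0.0026  0.0001] own F 0.5439209525598643
```

```bash

python3 -m crank '[[-1,[0.15,-0.4,0],[0,0,0]],[-1,[0.16,-0.48,0],[0,0,0]],[-1,[0.16,-0.48,0],[0,0,0]],[-1,[0.112,-0.304,0],[0,0,0]],[-1,[0,0,0.3],[0,0,0]]]'
python3 -m crank '[[-1,[0,0,0.3],[0,0,0]],[-1,[0,0,0.2],[0,0,0]],[-1,[0,0,0],[0,0,0]],[-1,[0,0,0],[0,0,0]],[-1,[0,0,0],[0,0,0]]]'
python3 w.py -.045 .122
python3 - <<'E'
from h import *
i=manip.camera("scene");cv2.imwrite("pics/scene6.png",i)
cv2.imwrite("pics/scene6z.png",cv2.resize(i[170:235,340:410],None,fx=9,fy=9,interpolation=cv2.INTER_CUBIC))
print(i[196:210,360:375,1]); print(cv2.imread("pics/scene5.png")[196:210,360:375,1])
E
```

```text
clock: 11.5
position: [0.5019, 0.1208, 0.2767]
ee_rot: [-0.095, 0.995, 0.001, 0.003]
ft_force: [1.5, 1.5, -0.5]
grip_width: -0.003
clock: 12.0
position: [0.5008, 0.1257, 0.2349]
ee_rot: [-0.098, 0.995, 0.0, 0.001]
ft_force: [-1.7, -0.8, 0.2]
grip_width: 0.003
clock 12.0 pos [0.5008 0.1257 0.2349] tip own mm [-44.3308 123.1941 212.8943]
tool norm shift to target [ 0.0085 -0.015 ] yaw err own deg -180.05350203242867 zaxis [ 0.0015  0.0008 -1.    ] F [-1.6505 -0.8172  0.1808] grip 0.0027572332308818757
own +x in tool [-1.      0.0009  0.0017] own F -1.7790786415606985
[[130 126 112  73  41  40  51  55  66  76  88 102 111 115 116]
 [129 122  97  53  24  22  26  27  29  35  47  56  64  71  82]
 [129 118  83  38  20  25  29  32  34  30  23  23  30  35  39]
 [127 110  67  30  22  31  33  35  35  34  33  36  46  38  23]
 [122  93  52  26  36  43  43  39  37  33  35  58  73  54  28]
 [112  73  37  43  70  81  72  59  46  37  49  85  99  63  31]
 [ 98  52  31  59  96 113 110  99  80  52  70 107 116  71  36]
 [ 76  36  28  49  81 108 123 121 103  78  97 112  94  52  44]
 [ 66  27  21  34  50  6
[... 537 characters left out ...]
3  42]
 [131 113  70  30  21  28  37  36  35  34  34  38  49  40  26]
 [125  98  51  31  40  45  44  42  36  36  38  60  77  55  28]
 [114  76  38  46  72  82  74  61  50  39  52  87 102  64  33]
 [ 99  55  33  60  97 117 113 103  82  55  72 110 117  74  38]
 [ 80  36  28  52  84 111 126 125 104  82 100 115  98  56  44]
 [ 65  26  24  37  55  69  84  86  81  89 126 135 101  50  58]
 [ 52  20  27  31  39  44  46  48  56  83 111 113  81  46  77]
 [ 37  26  27  34  38  42  42  45  70 105 124 103  60  46  89]
 [ 28  19  25  35  42  44  43  47  83 131 147 119  65  58 103]
 [ 22  22  22  32  37  38  37  40  70 116 134 104  60  81 117]
 [ 31  29  25  26  29  30  28  29  37  63  76  60  60  98 130]]
```

View pics/scene6z.png

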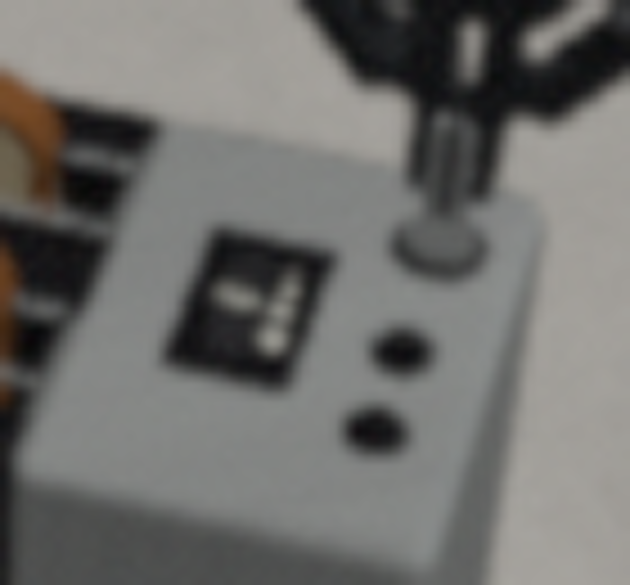

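```bash
python3 - <<'E'
from h import *
p=np.load("p.npy")
for n,(x0,x1,y0,y1) in(("top",(269,274,194,206)),("scene",(359,365,196,209))):
  for k in(0,4,5)+((6,) if n=="scene" else ()):
    g=np.clip(cv2.imread(f"pics/{n}{k}.png",0)[y0:y1,x0:x1].astype(float)-48,0,None)
    if n=="scene": g[:2]=0; g[:, :]*= 1
    Y,X=np.mgrid[y0:y1,x0:x1]
    print(n,k,(g*X).sum()/g.sum(),(g*Y).sum()/g.sum(),"cols",np.round((g*Y).sum(0)/(g.sum(0)+1e-9),2))
E
```

```text
top 0 270.99314285714286 201.5862857142857 cols [201.93 201.76 201.58 201.48 201.18]
top 4 270.975495915986 199.18553092182032 cols [199.55 199.51 199.11 198.87 199.03]
top 5 270.8239247311828 197.56720430107526 cols [197.9  197.68 197.64 197.22 197.33]
scene 0 359.76966747769666 200.52879156528792 cols [201.38 200.21 199.18 198.42   0.     0.  ]
scene 4 359.98068669527896 200.59513590844062 cols [201.46 200.26 199.21 198.53   0.   200.9 ]
scene 5 360.13324175824175 200.71153846153845 cols [201.45 200.23 199.22 198.46 202.2  202.21]
scene 6 360.11273792093704 200.67203513909223 cols [201.41 200.19 199.18 198.46 202.08 202.15]
```

The line is unchanged, at (238,295) in the zoomed view against (240,300) predicted for dot 4. The fingertip is over the start button at (440,245). Pressing now.

```bash

python3 -m crank '[[-1,[0,-0.01,0.1],[0,0,0]],[-1,[0,0,0.08],[0,0,0]],[-1,[0,0,0],[0,0,0]],[-1,[0,0,0],[0,0,0]],[-1,[0,0,0],[0,0,0]]]'
python3 -m crank '[[-1,[0,0,0.02],[0,0,0]],[-1,[0,0,0.02],[0,0,0]],[-1,[0,0,0],[0,0,0]],[-1,[0,0,0],[0,0,0]],[-1,[0,0,0],[0,0,0]]]'
python3 w.py -.045 .122
```

```text
clock: 12.55
position: [0.5004, 0.1252, 0.2193]
ee_rot: [-0.099, 0.995, 0.0, -0.0]
ft_force: [-0.7, 0.3, 0.4]
grip_width: 0.0
clock: 13.05
position: [0.5005, 0.1252, 0.2163]
ee_rot: [-0.099, 0.995, 0.0, 0.0]
ft_force: [0.3, 0.6, 2.4]
grip_width: 0.001
clock 13.05 pos [0.5005 0.1252 0.2163] tip own mm [-44.7593 122.7097 194.3046]
tool norm shift to target [ 0.003  -0.0089] yaw err own deg -180.0151079287903 zaxis [ 0.0004  0.0003 -1.    ] F [0.2569 0.6202 2.4038] grip 0.0008457710947369424
own +x in tool [-1.      0.0003  0.0005] own F 0.37395576327652935
```

```bash

python3 -m crank '[[-1,[0,0,0.015],[0,0,0]],[-1,[0,0,0.012],[0,0,0]],[-1,[0,0,0],[0,0,0]],[-1,[0,0,0],[0,0,0]],[-1,[0,0,0],[0,0,0]]]'
python3 -m crank '[[-1,[0,0,0.006],[0,0,0]],[-1,[0,0,0],[0,0,0]],[-1,[0,0,0],[0,0,0]],[-1,[0,0,0],[0,0,0]],[-1,[0,0,0],[0,0,0]]]'
```

```text
clock: 13.55
position: [0.5006, 0.1252, 0.2142]
ee_rot: [-0.099, 0.995, 0.0, 0.0]
ft_force: [-0.5, 0.3, 5.2]
grip_width: -0.002
clock: 14.05
position: [0.5006, 0.1252, 0.2141]
ee_rot: [-0.099, 0.995, 0.0, 0.0]
ft_force: [-2.6, -0.9, 9.8]
grip_width: 0.0
```

The button has bottomed out: 9.8 N, and no more travel. I'll lift off and retreat.

```bash

python3 -m crank '[[-1,[0,0,-0.05],[0,0,0]],[-1,[0,0,-0.2],[0,0,0]],[-1,[0,0,-0.4],[0,0,0]],[-1,[0,0.2,-0.4],[0,0,0]],[-1,[0,0.5,0],[0,0,0]]]'
python3 -m crank '[[-1,[0,0.55,0],[0,0,0]],[-1,[0,0.5,0],[0,0,0]],[-1,[0,0.3,0],[0,0,0]],[-1,[0,0,0],[0,0,0]],[-1,[0,0,0],[0,0,0]]]'
python3 - <<'E'
from h import *
t=manip.camera("top");s=manip.camera("scene");cv2.imwrite("pics/top7.png",t);cv2.imwrite("pics/scene7.png",s)
o=np.zeros((400,800,3),np.uint8)
o[:,:400]=cv2.resize(t[165:235,235:305],(400,400),interpolation=cv2.INTER_CUBIC);o[:,400:]=cv2.resize(s[170:235,340:405],(400,400),interpolation=cv2.INTER_CUBIC);cv2.imwrite("pics/zz7.png",o)
for n,b in(("top",(235,365,150,245)),("scene",(283,400,205,275))):
    A,B=[cv2.imread(f"pics/{n}{k}.png",0)[b[2]:b[3],b[0]:b[1]].astype(np.float32) for k in(0,7)]
    print(n,cv2.phaseCorrelate(A,B,cv2.createHanningWindow(A.shape[::-1],cv2.CV_32F)))
g=np.clip(t[194:206,269:274].mean(2)-48,0,None); print((g*np.mgrid[194:206,269:274][0]).sum()/g.sum())
E
```

```text
clock: 14.55
position: [0.4916, 0.1776, 0.3017]
ee_rot: [-0.095, 0.995, 0.001, 0.003]
ft_force: [0.5, 0.6, 0.1]
grip_width: 0.0
clock: 15.05
position: [0.468, 0.2857, 0.2968]
ee_rot: [-0.099, 0.995, -0.001, -0.0]
ft_force: [0.1, -1.5, 0.4]
grip_width: 0.0
top ((0.3593442275509062, 0.007071560636262575), 0.8372837405145904)
scene ((-0.014878433351881881, -0.022654100199218874), 1.0556981333979853)
197.72381378692927
```

View pics/zz7.png

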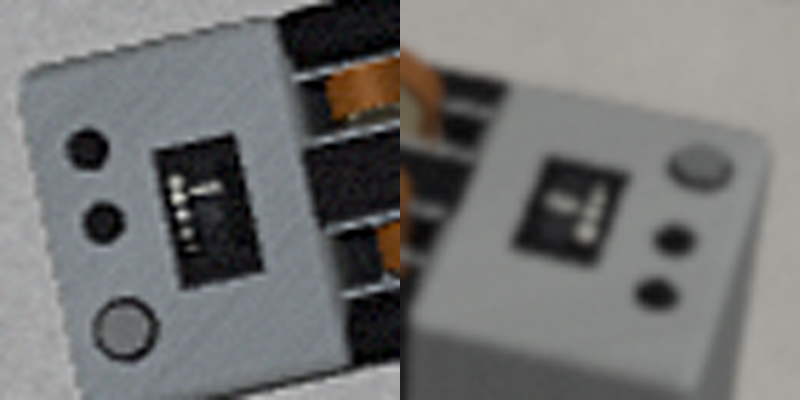

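View pics/top7.png

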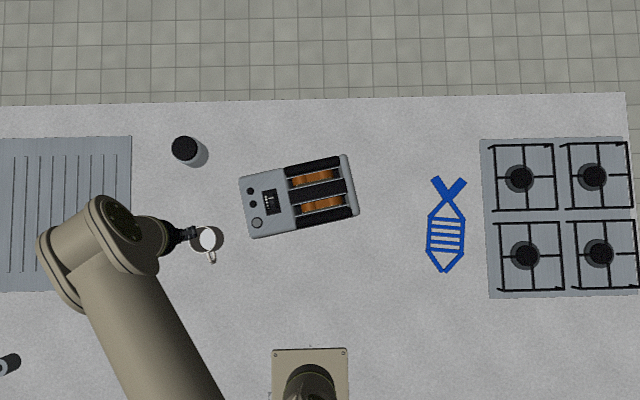

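The final pictures show the line beside the fourth dot, the start button back up and the toaster in place. The gripper hangs clear, well above the mug.

```bash
python3 -c "
from workcell import manip
print(manip.hand_in())"
```

```text
the job is handed in; nothing more can be done
None
```

I set the browning wheel from dot 3 to dot 4 with two light fingertip strokes. Only then did I press the start button fully in and let it come back up. The job was handed in at about 15 s, and no verdict is given.

- **Wheel:** The first stroke left the wheel about half-way between dots 3 and 4, so I stroked it again. In the last pictures the white line lies beside the fourth dot in both views and held steady through the button press. The line turned 20 to 23.5° in total, depending on how I measured it; one click is 20°. My absolute angle estimates for dot 4 spread over about 16 to 20°, and the start readings at dot 3 were about 4° low in the same way. The exact seating is therefore known only to a few degrees.
- **Start button:** It stopped moving at about 4 mm of travel with 9.8 N on it, so it was fully in. It looks back up in the last pictures.
- **Surroundings:** The toaster shows no visible movement. The image shift was up to 0.02 px in the scene view and 0.36 px in the top view, where the moved arm also changes the picture. The bread, mug, jar and trivet look unmoved by eye, and I never went near the two small buttons. The robot ended clear of everything.

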